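# Clamp a large centrifuge tube with the ratchet thimble

## Robot

A 6-joint arm with a two-finger parallel gripper is mounted at the origin on a cart in front of the work surface, level with it; the furniture and walls round the work are solid. World frame = base frame: x ahead of the robot, y to its left, z up, the work surface at z = 0. Lengths are in m, angles in degrees, forces in N, time in s.
With the tool pointing down it reaches from about 0.375 to 0.975 m from the base axis. Payload 3.8 kg.
Tool frame: the origin (TCP) lies midway between the tips of the shut fingers; the grasp point (between the pads) lies 19 mm behind it; z points along the fingers, y is the line along which they close (so a half turn about z gives the same grasp; the last joint's range is limited). The gripper opens to 88 mm and grips with 3 to 60 N. Pads are 18 mm wide; open, the fingers measure 123 mm over their backs; the gripper's body (75 mm by 187 mm) begins 45 mm behind the grasp point.
Start: joints at [65.38, 15.12, 91.902, -0, 72.978, -2.114], TCP at [0.258, 0.624, 0.239] pointing down, gripper open.
Joint ranges: [-150.88, 150.88], [-54.13, 125.18], [17.81, 147.31], [-75.09, 255.09], [0, 152.58], [-146.25, 146.25]. Speed limits (degrees/s): [147.25, 147.25, 180, 180, 180, 180].

## Interface

Orientations are given as [roll, pitch, yaw] about the fixed x, y, z axes, in that order (R = Rz(yaw) Ry(pitch) Rx(roll)).
In Python, from cell import manip, cams, close_job gives the robot as it stands. The module is installed in compiled form; this text tells all that it offers.
- The arm moves only by the tool carry_out, never from a script. Its argument "rows" is a list of rows, each an object of numbers: "tx", "ty", "tz": the shift along the tool's x, y, z in m; "ax", "ay", "az": the turn, a rotation vector about the tool's x, y, z in units of 5 degrees (1.0 is 5 degrees); "fingers": the closure, from -1 (fully open) to 1 (shut), so that 0 is half open. A call has exactly 10 rows; each row is the pose to reach, as a shift and turn from the pose commanded when the call began, along the tool's axes at that moment; what a row does not reach only later rows make up. A row lasts 1/10 s, in which the tool goes at most 50 mm and 8.59 degrees, less where a joint would pass 70% of its speed; a pose out of reach is approached as far as the arm can. A call with a gripper value outside its range is refused whole. The fingers move at their own pace and stop on an object; the grip force is fixed at half the most. Time passes only in rows, so rows that repeat a pose let the fingers close, or fill a call up. It gives the time, the measured TCP pose, the force, the opening and the grip force at its end, in the units of the state.
- manip.get_state(): the state, without advancing time (a new reading comes with each control period).
- cams.snapshot(name): name is "side" or "top" or "wrist"; returns a dict with "pixels" (480x640x3 uint8, red, green, blue), "fx", "fy", "cx", "cy" (pixels), "pose" (4x4, takes a point from camera to world coordinates). Camera axes: x right, y up, looking along -z (the intrinsics and any distortion apply to the point x, -y, -z); pixel columns grow to the right and rows downward; lengths in m; the calibration is good to about 2 mm. A picture is of the moment at which its call begins. There is no depth.
- close_job(): hands the job in; it is judged then, once.
The state is a dict: "time": time; "joint_pos": joint angles; "joint_velocities": joint speeds; "tau": joint torques, N m; "position": TCP position; "eef_rot": TCP orientation; "force": force on the tool from outside, world axes, zero at the start; "wrist_torque": the same for the moment, N m; "finger_gap": opening from 0.0 (shut) to 1.0 (fully open); "grasp_force": force on a finger pad.
Only numpy, scipy, OpenCV 4.12 (cv2) and the standard library are available. Lean on these libraries where they do the work, as an engineer would, in place of code of your own. Each camera call takes 0.05 s, during which the arm holds its last target. There are 200 camera calls.

## Task

Lift the big blue-capped tube off its blue rest and lay it in the black V of the tube clamp, pointed end in against the metal end stop under the spindle and cap sticking out of the open end. Then turn the knurled ratchet thimble on top clockwise until the foot is down on the tube and the ratchet slips, let it slip a good eighth of a turn more, and let go, leaving the tube clamped. Do not shift the tip box or the red marker.

Things in the scene. Friction and masses are not known exactly. Their poses are not given: they have to be found in the camera images.
- tube: Clear 50 ml conical centrifuge tube with a blue cap, about 60 g, 116 mm long, body 28 mm diameter, coned over the last 15 mm or so. Origin: centre of the pointed tip; its z axis runs from tip to cap. It starts lying level in the rest, tip away from the robot, axis 40 mm above the bench.
- cap_centre (a point): Centre of the blue cap, on the tube's axis, 109 mm from the tip. The cap is 34 mm in diameter and 13 mm long (103 to 116 mm from the tip). In the rest it stands about 12 mm clear of the base, nothing beneath it: the tube is best taken here, from above, fingers across the tube.
- tube_rest: Blue plastic rest, base 66 x 52 x 10 mm with two V yokes (tops 37 mm high), fixed to the bench. Origin on the bench under its middle; the tube lies along its x axis, cap toward -x.
- tube_clamp: Ratchet tube clamp, fixed: grey base, black 90 degree V cradle along its x axis, and a white C-frame whose arm (34 mm wide, 83 to 105 mm above the bench) overhangs the V's far end. Origin on the bench under the spindle axis; x points from the open end to the end stop. V from x = -65 to +26 mm, base -68 to +54 mm (96 mm wide, 12 mm high); arm and thimble reach out to x = -17 mm.
- clamp_stop (a point): Where the tip of the tube ends up: on the face of the aluminium end stop at the V's far end, 40 mm above the bench, 26 mm past the spindle axis. A tube lying in the V has its axis 40 mm and its top 54 mm above the bench; fully home, its cap centre is at x = -83 mm of the clamp, in front of the base with nothing beneath it. V flanks are 39 mm high, 19 mm either side.
- thimble_grip (a point): Middle of the ratchet thimble, on its vertical axis, 139 mm above the bench. The thimble is a knurled aluminium cylinder 34 mm in diameter, 34 mm high (122 to 156 mm above the bench) with a red disc and a white line on top; free from above and all round. It stays at this height while it turns.
- collar (a joint): Angle (rad) of the 24 mm steel collar under the thimble, 0 to 5.4, grows clockwise seen from above; starts at 0.8 to 2.2. It drives the spindle: 3 mm down per rad (19 mm per turn). It turns with the thimble until the foot presses on the tube, then stops.
- ratchet (a joint): Slip angle (rad) of the thimble relative to the collar; starts at 0, grows when the thimble is turned clockwise while the collar is blocked. The ratchet slips at 0.08 N m (either way), which presses the foot on the tube with about 16 N; the screw does not run back when let go.
- spindle (a joint): Downward travel (m) of the spindle, 0 to 0.017 (3 mm per rad of the collar). The foot's face is 66 mm above the bench at 0, so it meets a seated tube at about 0.012.
- foot_face (a point): Centre of the underside of the foot, which faces down at the V, on the spindle axis.
- foot: Black rubber foot at the lower end of the non-rotating steel spindle, 18 mm diameter, 7 mm high; it starts 5 to 10 mm above the top of a seated tube. Origin: centre of its underside.
- tip_box: Bystander: pipette tip box with blue top, 92 x 124 x 68 mm, loose. Origin: centre of underside.
- red_marker: Bystander: white marker pen with red cap, 135 mm long, 16 mm thick, loose. Origin: centre of underside.
Not all that is in view belongs to the job. What is shaped like the tube but purple is not meant.

How it is judged (in metres and radians):
On the way, in this order (a step that is already met when the one before it is completed fails the run):
1. the tube lies in the V of the clamp, tip at the end stop (x of tube in the frame of tube_clamp between 0.018 and 0.032 m and y of tube in the frame of tube_clamp between -0.004 and 0.004 m and z of tube in the frame of tube_clamp between 0.035 and 0.044 m and angle between the z axis of tube and the x axis of tube_clamp, either way round below 0.07 rad), for 0.2 s.
2. the foot presses on the tube and the ratchet has slipped (all of step 1 and value of joint ratchet above 0.6 rad and contact force between foot and tube above 4 N), for 0.1 s.
At the end, for the whole second after the job is handed in: The tube rests in the V, tip within 8 mm of the end stop and within 4 mm of the middle, axis within 0.07 rad of the V; the foot presses on it with more than 4 N, the ratchet has slipped at least 0.6 rad, and the tube is at rest (all of step 2 and linear speed of tube below 0.01 m/s); the robot touches nothing.
It fails at once if the tip box is shifted by more than 3 cm (distance of tip_box from where it was at the start of the episode above 0.03 m).
It fails at once if the red marker is shifted by more than 3 cm (distance of red_marker from where it was at the start of the episode above 0.03 m).
It also fails if it takes over 62 s, if anything falls off the work surface, if the arm or the gripper's body presses on something with over 40 N, if the wrist force passes 120 N, or if a joint passes its speed limit or range.

## Working session

There is one attempt and no reset: what is moved stays moved. The work goes in short steps, Python scripts to look and compute and a tool call to move; the robot and the scene stay as the last step left them, time stands still between calls to the robot, and variables do not carry over. Pictures are saved under pics/ and viewed, at most 11 in all, crops included, and the job is handed in when it is done.

Besides the shell and the picture viewer there is one more tool, called after "Call:" as name(argument=value, ...) on one line, values as JSON. carry_out: Moves the arm, as the interface text tells. Its arguments: {"type":"object","properties":{"rows":{"type":"array","items":{"type":"object","properties":{"tx":{"type":"number"},"ty":{"type":"number"},"tz":{"type":"number"},"ax":{"type":"number"},"ay":{"type":"number"},"az":{"type":"number"},"fingers":{"type":"number"}}}}},"required":["rows"]}

```bash
mkdir -p pics; cat > h.py <<'E'
import numpy as np, cv2
from cell import manip, cams
def snap(n,f=None):
    s=cams.snapshot(n)
    if f: cv2.imwrite('pics/'+f,cv2.cvtColor(s['pixels'],cv2.COLOR_RGB2BGR))
    return s
def ray(s,u,v):
    d=np.array([(u-s['cx'])/s['fx'],-(v-s['cy'])/s['fy'],-1.0]); T=np.array(s['pose'])
    return T[:3,3],T[:3,:3]@d
def onz(s,u,v,z):
    o,d=ray(s,u,v); return o+d*(z-o[2])/d[2]
def proj(s,p):
    T=np.array(s['pose']); c=T[:3,:3].T@(np.array(p)-T[:3,3])
    return s['cx']-s['fx']*c[0]/c[2], s['cy']+s['fy']*c[1]/c[2]
E
python3 - <<'E'
from h import *
for n in('top','side'):
    s=snap(n,n+'0.png'); print({k:(v if k!='pose' else np.round(v,3).tolist()) for k,v in s.items() if k!='pixels'})
print(manip.get_state())
E
```

```text
{'fx': 495.59812453182, 'fy': 495.59812453182, 'cx': 318.316613874975, 'cy': 225.19172129715264, 'pose': [[-0.029, 0.987, -0.157, 0.374], [-0.999, -0.025, 0.028, 0.231], [0.024, 0.158, 0.987, 0.965], [0.0, 0.0, 0.0, 1.0]]}
{'fx': 475.4803920017497, 'fy': 475.4803920017497, 'cx': 314.0536439881909, 'cy': 235.8500087038029, 'pose': [[0.83, 0.262, -0.493, 0.114], [-0.558, 0.409, -0.722, -0.417], [0.012, 0.874, 0.485, 0.522], [0.0, 0.0, 0.0, 1.0]]}
{'time': 0.1, 'joint_pos': array([ 6.53818010e+01,  1.51644293e+01,  9.19746922e+01,  6.66052656e-04,
        7.29789153e+01, -2.11538832e+00]), 'joint_velocities': array([-0.04179985, -0.06148533, -0.20078351,  0.05449777,  0.07597701,
       -0.08591427]), 'tau': array([ 1.61412339e-03, -5.03625405e+01, -3.58068788e+01,  7.29954592e-02,
        2.34023645e-02, -8.31756415e-05]), 'position': array([0.25807641, 0.62299807, 0.23750548]), 'eef_rot': array([-1.79882067e+02, -4.99302486e-03,  1.57496989e+02]), 'force': array([ 0.07197437, -0.62297328,  0.24782847]), 'wrist_torque': array([-0.00758123,  0.01052797, -0.03637756]), 'grasp_force': 0.0, 'finger_gap': 1.0009538724371632}
```

View pics/top0.png

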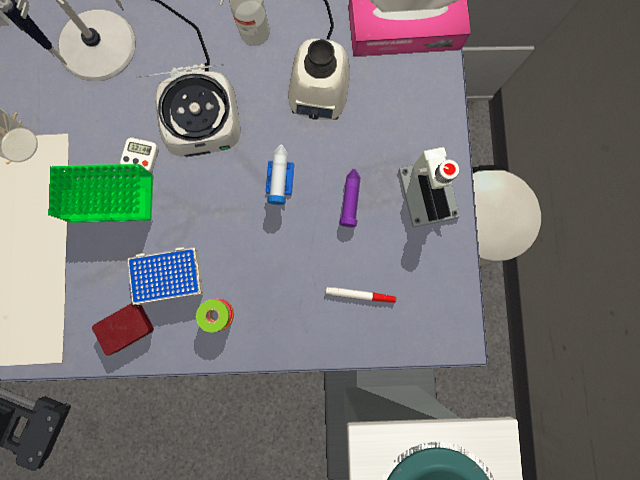

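View pics/side0.png

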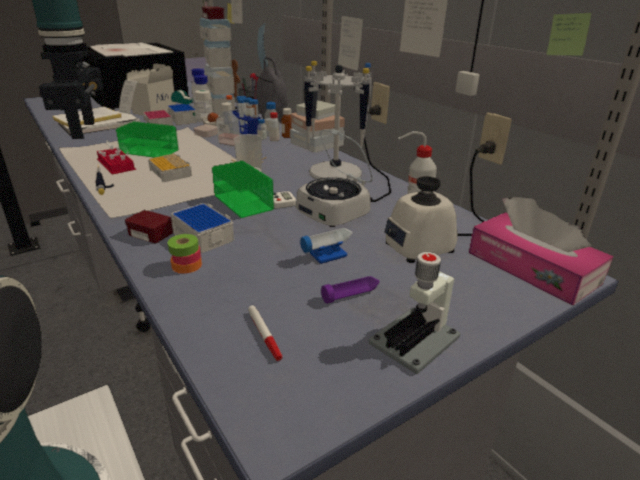

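The top view shows the tube with its tip at (280,147) and cap at (275,198). The clamp's red disc is at (450,170), with its base corners at about (402,167), (458,218) and (413,227). The marker is at (360,296) and the purple decoy at (350,200).

```bash
python3 - <<'E'
from h import *
t=snap('top'); s=snap('side')
def red(im,box):
    u0,v0,u1,v1=box; h=cv2.cvtColor(im,cv2.COLOR_RGB2HSV)[v0:v1,u0:u1]
    m=((h[...,0]<8)|(h[...,0]>172))&(h[...,1]>150)&(h[...,2]>90)
    v,u=np.nonzero(m); return u.mean()+u0,v.mean()+v0,len(u)
a=red(t['pixels'],(430,150,475,190)); b=red(s['pixels'],(410,245,450,275)); print(a,b)
print('thimble',onz(t,*a[:2],.156),onz(s,*b[:2],.156))
for n,p,z in(('tip',(280,147),.04),('cap end',(274.5,203),.04),('capmid',(276,197),.057),('baseFL',(402,167),.012),('baseNL',(413,226),.012),('baseNR',(458,217),.012),('marker',(360,296),.008)):
    print(n,onz(t,*p,z).round(4))
im=t['pixels']; c=lambda b:cv2.resize(cv2.cvtColor(im[b[1]:b[3],b[0]:b[2]],cv2.COLOR_RGB2BGR),None,fx=5,fy=5,interpolation=cv2.INTER_CUBIC)
cv2.imwrite('pics/c0.png',np.hstack([c((250,135,310,235)),c((390,135,480,235))]))
E
```

```text
(np.float64(449.29473684210524), np.float64(168.8421052631579), 95) (np.float64(429.0), np.float64(257.3333333333333), 63)
thimble [ 0.59345831 -0.0169514   0.156     ] [ 0.59237041 -0.01721484  0.156     ]
tip [0.6759 0.2744 0.04  ]
cap end [0.5656 0.2867 0.04  ]
capmid [0.5734 0.2827 0.057 ]
baseFL [0.6385 0.0336 0.012 ]
baseNL [0.519  0.0186 0.012 ]
baseNR [ 0.5346 -0.0714  0.012 ]
marker [0.3864 0.1278 0.008 ]
```

View pics/c0.png

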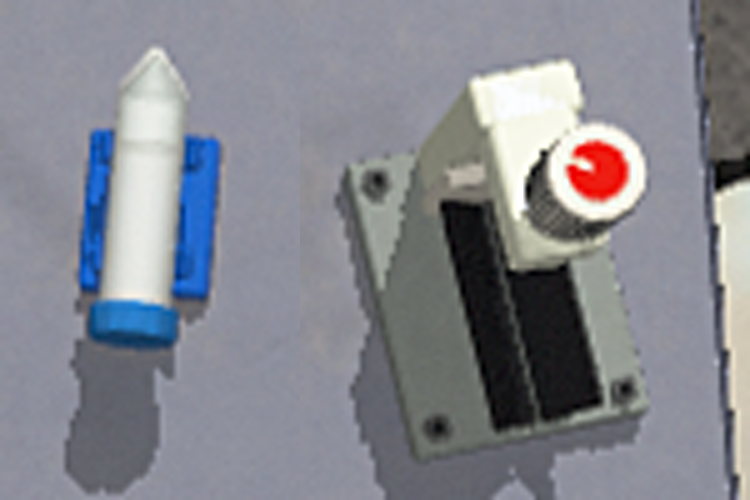

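Clamp origin is about (0.593,-0.017) with yaw about 8.5°. The base measures 120 x 91 mm against 122 x 96 nominal, and both views agree on the spindle. The tube's cap centre is about (0.575,0.284) with its axis at about -6.4°.

```bash
cat >> h.py <<'E'
from scipy.spatial.transform import Rotation as Ro
def delta(x,y,z,yaw):
    st=manip.get_state(); R=Ro.from_euler('xyz',st['eef_rot'],degrees=True)
    t=R.inv().apply(np.array([x,y,z])-st['position'])
    r=(R.inv()*Ro.from_euler('xyz',[180,0,yaw],degrees=True)).as_rotvec(degrees=True)/5
    print('t',t.round(4),'a',r.round(3),'| pos',st['position'].round(4),'rot',st['eef_rot'].round(2),'gap',round(st['finger_gap'],3),'gf',st['grasp_force'],'F',np.round(st['force'],1),'time',round(st['time'],2),'j',st['joint_pos'].round(1))
E
python3 -c "
from h import *
delta(.56,.286,.2,173.6)"
```

```text
t [-0.4079 -0.1959  0.0381] a [-1.600e-02 -3.000e-03 -3.221e+00] | pos [0.2582 0.6232 0.2379] rot [-179.92   -0.    157.5 ] gap 1.002 gf 0.0 F [0.  0.2 1.1] time 0.2 j [65.4 15.2 92.   0.  73.  -2.1]
```

Call:
carry_out(rows=[{"tx":-0.04,"ty":-0.02,"tz":0.004,"az":-0.3,"fingers":-1},{"tx":-0.08,"ty":-0.04,"tz":0.008,"az":-0.6,"fingers":-1},{"tx":-0.12,"ty":-0.06,"tz":0.012,"az":-0.9,"fingers":-1},{"tx":-0.16,"ty":-0.08,"tz":0.016,"az":-1.2,"fingers":-1},{"tx":-0.2,"ty":-0.1,"tz":0.02,"az":-1.6,"fingers":-1},{"tx":-0.24,"ty":-0.12,"tz":0.024,"az":-1.9,"fingers":-1},{"tx":-0.28,"ty":-0.14,"tz":0.028,"az":-2.2,"fingers":-1},{"tx":-0.32,"ty":-0.16,"tz":0.032,"az":-2.6,"fingers":-1},{"tx":-0.37,"ty":-0.18,"tz":0.036,"az":-3.0,"fingers":-1},{"tx":-0.408,"ty":-0.196,"tz":0.038,"az":-3.22,"fingers":-1}])

```text
schema error: expected keys tx, ty, tz, ax, ay, az, fingers
```

```bash
python3 -c "
from h import *
delta(.56,.286,.2,173.6)
s=snap('wrist','w1.png'); print(s['fx'],s['cx'],s['cy'],np.round(s['pose'],3).tolist())
print(proj(s,(.575,.284,.057)))
delta(.56,.286,.2,173.6)"
```

```text
t [-0.4079 -0.1959  0.0381] a [-1.600e-02 -3.000e-03 -3.221e+00] | pos [0.2582 0.6232 0.2379] rot [-179.92   -0.    157.5 ] gap 1.002 gf 0.0 F [0.  0.2 1.1] time 0.2 j [65.4 15.2 92.   0.  73.  -2.1]
389.7680168827568 318.01312486392123 239.9176790684618 [[0.384, -0.892, -0.24, 0.196], [0.924, 0.37, 0.1, 0.65], [-0.001, -0.26, 0.966, 0.383], [0.0, 0.0, 0.0, 1.0]]
(np.float64(148.45313826281978), np.float64(582.0269032758883))
t [-0.4079 -0.196   0.0383] a [-1.300e-02 -3.000e-03 -3.222e+00] | pos [0.2582 0.6233 0.2381] rot [-179.94   -0.    157.49] gap 0.999 gf 0.0 F [0.4 0.2 0.8] time 0.25 j [65.4 15.1 91.9  0.  73.  -2.1]
```

View pics/w1.png

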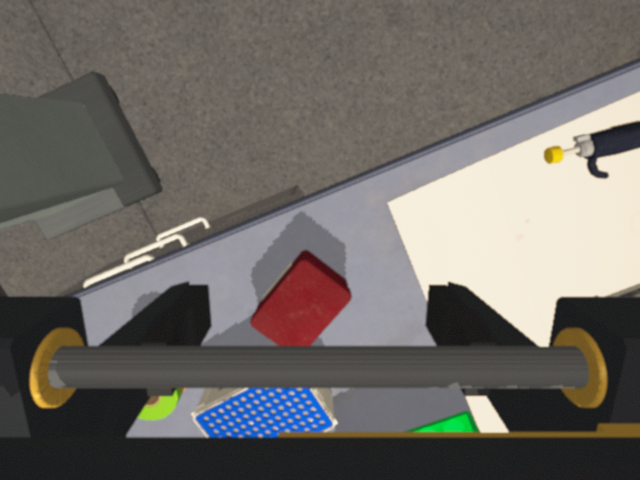

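The move was refused because every key is needed. The wrist picture therefore still shows the start: red box at (300,300) and tip box at (265,410). The camera sits on the tool's +x side, which at yaw 173° is the robot side, away from the clamp arm.

Call:
carry_out(rows=[{"tx":-0.04,"ty":-0.02,"tz":0.004,"ax":0,"ay":0,"az":-0.3,"fingers":-1},{"tx":-0.08,"ty":-0.04,"tz":0.008,"ax":0,"ay":0,"az":-0.6,"fingers":-1},{"tx":-0.12,"ty":-0.06,"tz":0.012,"ax":0,"ay":0,"az":-0.9,"fingers":-1},{"tx":-0.16,"ty":-0.08,"tz":0.016,"ax":0,"ay":0,"az":-1.2,"fingers":-1},{"tx":-0.2,"ty":-0.1,"tz":0.02,"ax":0,"ay":0,"az":-1.6,"fingers":-1},{"tx":-0.24,"ty":-0.12,"tz":0.024,"ax":0,"ay":0,"az":-1.9,"fingers":-1},{"tx":-0.28,"ty":-0.14,"tz":0.028,"ax":0,"ay":0,"az":-2.2,"fingers":-1},{"tx":-0.32,"ty":-0.16,"tz":0.032,"ax":0,"ay":0,"az":-2.6,"fingers":-1},{"tx":-0.37,"ty":-0.18,"tz":0.036,"ax":0,"ay":0,"az":-3.0,"fingers":-1},{"tx":-0.408,"ty":-0.196,"tz":0.038,"ax":0,"ay":0,"az":-3.22,"fingers":-1}])

```text
time: 1.25
position: [0.5614, 0.2845, 0.2004]
eef_rot: [-180.0, 0.0, 173.6]
force: [0.4, 1.0, -0.7]
finger_gap: 1.006
grasp_force: 0.0
```

```bash
python3 -c "
from h import *
s=snap('wrist','w2.png'); print(np.round(s['pose'],3).tolist())
print(proj(s,(.575,.284,.057)),proj(s,(.676,.274,.04)))
delta(.56,.286,.2,173.6)"
```

```text
[[0.111, -0.959, -0.259, 0.494], [0.994, 0.108, 0.028, 0.293], [0.001, -0.261, 0.965, 0.346], [0.0, 0.0, 0.0, 1.0]]
(np.float64(317.33395251804797), np.float64(244.1359041604011)) (np.float64(318.89451096926), np.float64(349.8885768668383))
t [0.0066 0.0058 0.0001] a [-0.04   0.046 -0.019] | pos [0.5659 0.2795 0.2002] rot [-179.8     0.23  173.51] gap 0.999 gf 0.0 F [ 3.5 -1.6 -0.7] time 1.3 j [ 24.2  11.9 100.   -0.3  68.  -59.2]
```

View pics/w2.png

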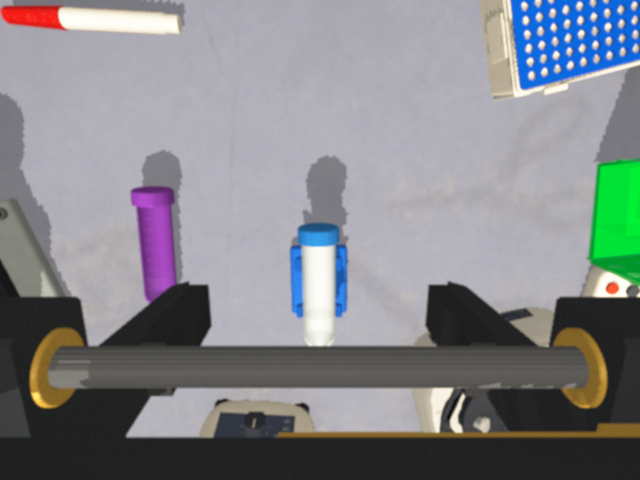

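The cap is centred at about column 318, rows 224 to 246, with the tip at (319,345). The prediction was (317,244) and (319,350), so the estimates hold. The arm was still settling, so I'll measure the cap once it has stopped.

```bash
python3 -c "
from h import *
for i in range(5): s=snap('wrist')
h=cv2.cvtColor(s['pixels'],cv2.COLOR_RGB2HSV)
m=(h[...,0]>95)&(h[...,0]<125)&(h[...,1]>150)&(h[...,2]>90); m[:,:260]=0;m[:,380:]=0;m[:200]=0;m[360:]=0
for v in range(216,256,3):
  u=np.nonzero(m[v])[0]
  if len(u): print(v,u.min(),u.max(),len(u),h[v,(u.min()+u.max())//2])
# white body centre per row
for v in (260,280,300,320,335):
  w=(h[v,:,1]<40)&(h[v,:,2]>170); u=np.nonzero(w[290:350])[0]+290; print('body',v,u.min(),u.max(),onz(s,(u.min()+u.max())/2,v,.045).round(4)) if len(u) else print(v)
for v in(222,224,246,248): print(v,onz(s,318.5,v,.057).round(4),onz(s,318.5,v,.04).round(4))
delta(.575,.284,.10,173.6)
print(proj(s,(.575,.284,.057)),proj(s,(.676,.274,.04)))
"
```

```text
228 301 333 33 [103 192 121]
231 297 335 39 [104 193 123]
234 297 335 39 [103 194 185]
237 297 335 39 [103 196 232]
240 296 335 40 [102 198 232]
243 297 335 39 [102 194 234]
246 301 329 29 [102 193 235]
249 290 343 17 [100   9 244]
252 289 344 20 [ 30   5 252]
255 289 343 19 [ 30   4 252]
body 260 301 349 [0.5909 0.2901 0.045 ]
body 280 301 349 [0.608  0.2882 0.045 ]
body 300 302 349 [0.6258 0.2867 0.045 ]
body 320 290 349 [0.6434 0.2796 0.045 ]
body 335 290 349 [0.6573 0.278  0.045 ]
222 [0.5563 0.2887 0.057 ] [0.56   0.2883 0.04  ]
224 [0.5579 0.2885 0.057 ] [0.5617 0.2881 0.04  ]
246 [0.5751 0.2865 0.057 ] [0.58  0.286 0.04 ]
248 [0.5767 0.2863 0.057 ] [0.5816 0.2858 0.04  ]
t [-0.0157 -0.0012  0.1006] a [ 0.003 -0.008  0.   ] | pos [0.5596 0.2869 0.2006] rot [ 1.7999e+02 -4.0000e-02  1.7360e+02] gap 0.999 gf 0.0 F [ 0.1 -0.1 -0.6] time 1.55 j [ 24.9  11.7 100.2   0.   68.1 -58.8]
(np.float64(315.2459719057352), np.float64(246.20971137455683)) (np.float64(317.30315761884185), np.float64(351.64088942735464))
```

Cap centre is at (0.571,0.285), with a top length of 11-13 mm and a width of about 31 mm, which fits. Now descend and grip.

Call:
carry_out(rows=[{"tx":-0.0115,"ty":-0.0006,"tz":0.03,"ax":0,"ay":0,"az":0,"fingers":-1},{"tx":-0.0115,"ty":-0.0006,"tz":0.065,"ax":0,"ay":0,"az":0,"fingers":-1},{"tx":-0.0115,"ty":-0.0006,"tz":0.1,"ax":0,"ay":0,"az":0,"fingers":-1},{"tx":-0.0115,"ty":-0.0006,"tz":0.13,"ax":0,"ay":0,"az":0,"fingers":-1},{"tx":-0.0115,"ty":-0.0006,"tz":0.155,"ax":0,"ay":0,"az":0,"fingers":-1},{"tx":-0.0115,"ty":-0.0006,"tz":0.17,"ax":0,"ay":0,"az":0,"fingers":-1},{"tx":-0.0115,"ty":-0.0006,"tz":0.18,"ax":0,"ay":0,"az":0,"fingers":-1},{"tx":-0.0115,"ty":-0.0006,"tz":0.18,"ax":0,"ay":0,"az":0,"fingers":-1},{"tx":-0.0115,"ty":-0.0006,"tz":0.18,"ax":0,"ay":0,"az":0,"fingers":0.3},{"tx":-0.0115,"ty":-0.0006,"tz":0.18,"ax":0,"ay":0,"az":0,"fingers":1}])

```text
time: 2.55
position: [0.5729, 0.2852, 0.0225]
eef_rot: [179.9, 0.1, 173.6]
force: [-0.2, -0.1, -0.6]
finger_gap: 0.844
grasp_force: 0.0
```

Call:
carry_out(rows=[{"tx":0,"ty":0,"tz":0,"ax":0,"ay":0,"az":0,"fingers":1},{"tx":0,"ty":0,"tz":0,"ax":0,"ay":0,"az":0,"fingers":1},{"tx":0,"ty":0,"tz":0,"ax":0,"ay":0,"az":0,"fingers":1},{"tx":0,"ty":0,"tz":0,"ax":0,"ay":0,"az":0,"fingers":1},{"tx":0,"ty":0,"tz":0,"ax":0,"ay":0,"az":0,"fingers":1},{"tx":0,"ty":0,"tz":-0.01,"ax":0,"ay":0,"az":0,"fingers":1},{"tx":0,"ty":0,"tz":-0.03,"ax":0,"ay":0,"az":0,"fingers":1},{"tx":0,"ty":0,"tz":-0.06,"ax":0,"ay":0,"az":0,"fingers":1},{"tx":0,"ty":0,"tz":-0.09,"ax":0,"ay":0,"az":0,"fingers":1},{"tx":0,"ty":0,"tz":-0.1,"ax":0,"ay":0,"az":0,"fingers":1}])

```text
time: 3.55
position: [0.574, 0.2856, 0.1252]
eef_rot: [179.8, 0.3, 173.6]
force: [0.9, 0.2, -0.7]
finger_gap: 0.356
grasp_force: 29.3
```

```bash
python3 -c "
from h import *
for i in range(3): w=snap('wrist')
s=snap('side'); 
c=lambda im,b,f:cv2.resize(cv2.cvtColor(im[b[1]:b[3],b[0]:b[2]],cv2.COLOR_RGB2BGR),None,fx=f,fy=f,interpolation=cv2.INTER_CUBIC)
a=c(w['pixels'],(220,200,420,400),1.8); b=c(s['pixels'],(230,130,430,330),1.8)
cv2.imwrite('pics/g.png',np.hstack([a,b]))
o=np.array([.593,-.017]);y=np.radians(8.5);X=np.array([np.cos(y),np.sin(y)])
p=o-.135*X; print(p,w['pose'][:3,3])
delta(p[0],p[1],.12,188.5)
"
```

```text
[ 0.45948286 -0.03695427] [0.505351   0.29370974 0.26857985]
t [ 7.500e-02 -3.316e-01  1.000e-04] a [-0.005 -0.012 -2.981] | pos [0.571  0.2842 0.1198] rot [-1.7997e+02 -6.0000e-02  1.7360e+02] gap 0.364 gf 29.350632289824716 F [-0.2  0.6 -0.9] time 3.75 j [ 24.2  16.7 103.1   0.   60.3 -59.4]
```

View pics/g.png

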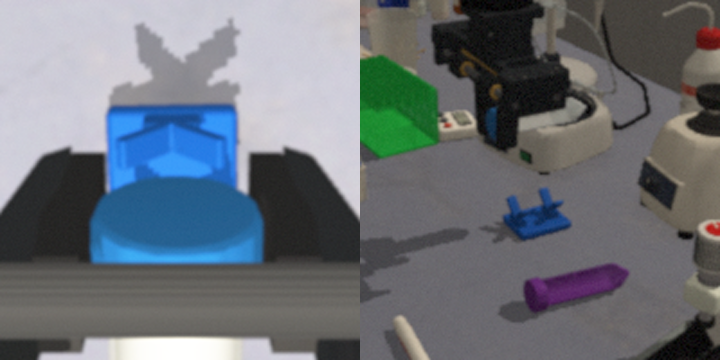

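The tube is held with a gap of about 32 mm and a pad force of 29 N, hanging clear of the empty rest. Now carry it to a point in front of the clamp, retreating first.

Call:
carry_out(rows=[{"tx":0.035,"ty":-0.01,"tz":0,"ax":0,"ay":0,"az":0,"fingers":1},{"tx":0.075,"ty":-0.03,"tz":0,"ax":0,"ay":0,"az":-0.3,"fingers":1},{"tx":0.11,"ty":-0.06,"tz":0,"ax":0,"ay":0,"az":-0.7,"fingers":1},{"tx":0.108,"ty":-0.1,"tz":0,"ax":0,"ay":0,"az":-1.1,"fingers":1},{"tx":0.104,"ty":-0.145,"tz":0,"ax":0,"ay":0,"az":-1.5,"fingers":1},{"tx":0.1,"ty":-0.19,"tz":0,"ax":0,"ay":0,"az":-1.9,"fingers":1},{"tx":0.096,"ty":-0.235,"tz":0,"ax":0,"ay":0,"az":-2.3,"fingers":1},{"tx":0.092,"ty":-0.28,"tz":0,"ax":0,"ay":0,"az":-2.7,"fingers":1},{"tx":0.088,"ty":-0.315,"tz":0,"ax":0,"ay":0,"az":-2.98,"fingers":1},{"tx":0.0846,"ty":-0.334,"tz":0,"ax":0,"ay":0,"az":-2.98,"fingers":1}])

```text
time: 4.75
position: [0.4482, -0.0403, 0.1187]
eef_rot: [180.0, -0.2, -171.6]
force: [0.3, -0.3, 0.4]
finger_gap: 0.359
grasp_force: 29.3
```

```bash
python3 -c "
from h import *
for i in range(4): w=snap('wrist')
w=snap('wrist','w3.png'); t=snap('top')
o=np.array([.593,-.017]);y=np.radians(8.5);X=np.array([np.cos(y),np.sin(y)]);Y=np.array([-X[1],X[0]])
P=lambda x,yy,z:np.r_[o+x*X+yy*Y,z]
for n,p in(('NL',P(-.068,.048,.012)),('NR',P(-.068,-.048,.012)),('FL',P(.054,.048,.012)),('VL',P(-.065,.019,.039)),('VR',P(-.065,-.019,.039)),('thim',P(0,0,.156))): print(n,np.round(proj(w,p)),np.round(proj(t,p),1))
im=t['pixels'];cv2.imwrite('pics/t3.png',cv2.resize(cv2.cvtColor(im[130:270,370:490],cv2.COLOR_RGB2BGR),None,fx=4,fy=4,interpolation=cv2.INTER_CUBIC))
p=o-.145*X
delta(p[0],p[1],.12,188.5)
"
```

```text
NL [381. 343.] [412.1 226.2]
NR [248. 343.] [459.6 217.8]
FL [375. 479.] [399.5 166.7]
VL [344. 368.] [429.6 219.8]
VR [286. 368.] [448.9 216.5]
thim [314. 671.] [449.3 169.1]
t [ 0.0001 -0.0013 -0.0003] a [ 0.011 -0.022  0.005] | pos [ 0.4495 -0.0371  0.1197] rot [ 1.7994e+02 -1.1000e-01 -1.7147e+02] gap 0.363 gf 29.34947744877718 F [-0.6 -0.5 -0.3] time 5.05 j [  -7.9   -3.   125.3    0.    57.9 -106.4]
```

View pics/w3.png

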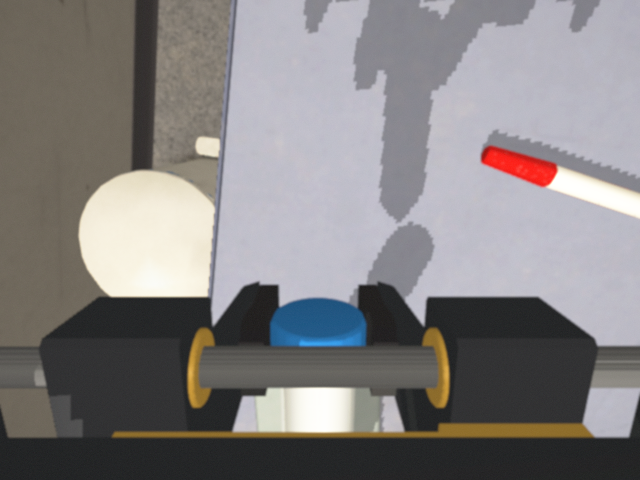

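View pics/t3.png

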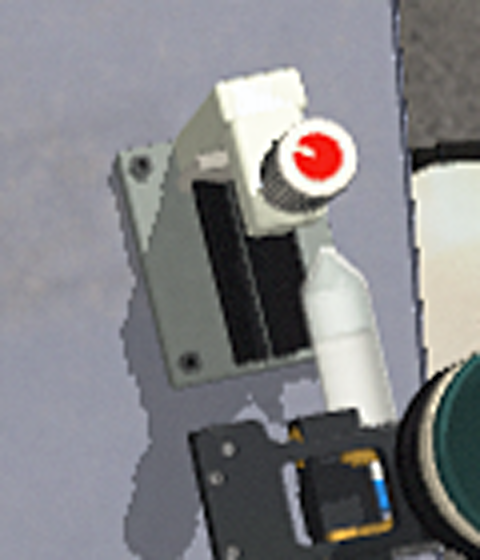

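The top crop shows the base corners at full-image (413,226.8) and (398.8,166.3), within 1 px of prediction. The V's left edge and groove are visible, and the held tube's tip is at about (452.5,192.5). I'll use the V's edges to pin down the yaw.

```bash
python3 -c "
from h import *
t=snap('top'); im=cv2.imread('pics/top0.png'); g=im.max(2)
L=[];Gv=[]
for v in range(180,216):
  u=np.nonzero(g[v,410:470]<45)[0]+410
  if len(u)<4: continue
  L.append((u.min()-.5,v))
  row=g[v,u.min()+3:u.max()-2].astype(int)
  if v>192: Gv.append((u.min()+3+row.argmax(),v))
for n,A,z in(('left',L,.039),('groove',Gv,.0202)):
  W=np.array([onz(t,*a,z)[:2] for a in A]); k=np.polyfit(W[:,0],W[:,1],1); r=W[:,1]-np.polyval(k,W[:,0]); ok=abs(r)<.002; k=np.polyfit(W[ok,0],W[ok,1],1)
  print(n,len(W),ok.sum(),'yaw',np.degrees(np.arctan(k[0])),'y offset from (.593,-.017)',(np.polyval(k,.593)+.017)*np.cos(np.arctan(k[0])))
print('tip',onz(t,452.5,192.5,.139), 'expected from gripper', np.r_[.4495,-.0371]+.109*np.r_[np.cos(np.radians(8.53)),np.sin(np.radians(8.53))])
print(onz(t,413,226.75,.012),onz(t,398.75,166.25,.012))
"
```

```text
left 36 36 yaw 10.383756666677161 y offset from (.593,-.017) 0.02340602854720344
groove 23 8 yaw 13.43110358604051 y offset from (.593,-.017) 0.0015673633324951464
tip [ 0.55607596 -0.02473123  0.139     ] expected from gripper [ 0.55729428 -0.02093233]
[0.51746847 0.01869298 0.012     ] [0.64018098 0.04000467 0.012     ]
```

Base-edge fit: yaw is 10° with the origin at (0.593,-0.0165). The near-left corner then works out at (-68,+48) mm, exactly as specified. Correct the yaw and descend into the V mouth.

Call:
carry_out(rows=[{"tx":0,"ty":-0.002,"tz":0,"ax":0,"ay":0,"az":-0.3,"fingers":1},{"tx":0,"ty":-0.0046,"tz":0.01,"ax":0,"ay":0,"az":-0.3,"fingers":1},{"tx":0,"ty":-0.0046,"tz":0.025,"ax":0,"ay":0,"az":-0.3,"fingers":1},{"tx":0,"ty":-0.0046,"tz":0.04,"ax":0,"ay":0,"az":-0.3,"fingers":1},{"tx":0,"ty":-0.0046,"tz":0.055,"ax":0,"ay":0,"az":-0.3,"fingers":1},{"tx":0,"ty":-0.0046,"tz":0.07,"ax":0,"ay":0,"az":-0.3,"fingers":1},{"tx":0,"ty":-0.0046,"tz":0.08,"ax":0,"ay":0,"az":-0.3,"fingers":1},{"tx":0,"ty":-0.0046,"tz":0.088,"ax":0,"ay":0,"az":-0.3,"fingers":1},{"tx":0,"ty":-0.0046,"tz":0.093,"ax":0,"ay":0,"az":-0.3,"fingers":1},{"tx":0,"ty":-0.0046,"tz":0.094,"ax":0,"ay":0,"az":-0.3,"fingers":1}])

```text
time: 6.1
position: [0.4507, -0.0424, 0.0262]
eef_rot: [180.0, -0.0, -170.0]
force: [0.6, -0.5, -0.1]
finger_gap: 0.364
grasp_force: 29.3
```

```bash
python3 -c "
from h import *
for i in range(3): t=snap('top')
s=snap('side')
c=lambda im,b,f:cv2.resize(cv2.cvtColor(im[b[1]:b[3],b[0]:b[2]],cv2.COLOR_RGB2BGR),None,fx=f,fy=f,interpolation=cv2.INTER_CUBIC)
cv2.imwrite('pics/p4.png',np.hstack([c(t['pixels'],(380,130,480,270),4),c(s['pixels'],(370,235,470,375),4)]))
delta(.450,-.0417,.0235,190)
"
```

```text
t [0.0014 0.0012 0.0037] a [-0.004  0.012 -0.002] | pos [ 0.4516 -0.0427  0.0272] rot [-1.7998e+02  6.0000e-02 -1.7001e+02] gap 0.363 gf 29.349179508790257 F [-0.2 -1.2 -1.1] time 6.3 j [  -8.5    5.2  128.8   -0.    45.9 -108.5]
```

View pics/p4.png

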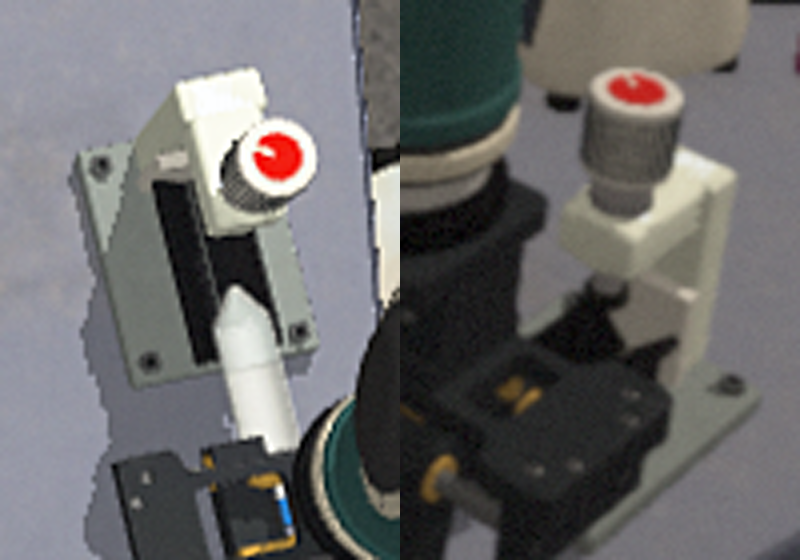

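The side view shows the tube in the V mouth below the foot. In the top view the tip is at full-image (439,201.8), slightly right of the V middle. I'll convert that to the clamp frame.

```bash
python3 -c "
from h import *
t=snap('top')
o=np.array([.593,-.0165]);y=np.radians(10);X=np.array([np.cos(y),np.sin(y)]);Y=np.array([-X[1],X[0]])
f=lambda u,v,z:(np.round(((p:=onz(t,u,v,z)[:2]-o)@X)*1e3,1),np.round((p@Y)*1e3,1))
C=lambda x,yy:(380+x/4,130+yy/4)
print('tip',f(*C(236,287),.046),'VL',f(*C(180,290),.039),'VR',f(*C(265,280),.039),f(*C(274,310),.039))
for a,b,v in((217,281,340),(234,296,420)): print('tube c',f(*C((a+b)/2,v),.05),'L',f(*C(a,v),.046),'R',f(*C(b,v),.046))
p=np.array([.4516,-.0427])-o; print('grip',p@X,p@Y)
"
```

```text
tip (np.float64(-35.0), np.float64(-3.8)) VL (np.float64(-30.0), np.float64(20.8)) VR (np.float64(-33.4), np.float64(-20.6)) (np.float64(-48.5), np.float64(-21.3))
tube c (np.float64(-61.6), np.float64(-2.5)) L (np.float64(-58.1), np.float64(11.2)) R (np.float64(-64.1), np.float64(-18.7))
tube c (np.float64(-100.2), np.float64(-0.7)) L (np.float64(-96.9), np.float64(12.4)) R (np.float64(-102.8), np.float64(-16.4))
grip -0.14380139853079973 -0.001248110806815906
```

The V middle is at y≈0. The tube points about 2.5° right, with its tip at y=-3.8 and x=-35 mm. Correct by +2° and +1 mm, then slide in 59 mm.

Call:
carry_out(rows=[{"tx":0,"ty":0.001,"tz":0,"ax":0,"ay":0,"az":-0.4,"fingers":1},{"tx":0,"ty":0.001,"tz":0.002,"ax":0,"ay":0,"az":-0.4,"fingers":1},{"tx":-0.005,"ty":0.001,"tz":0.0035,"ax":0,"ay":0,"az":-0.4,"fingers":1},{"tx":-0.014,"ty":0.001,"tz":0.0035,"ax":0,"ay":0,"az":-0.4,"fingers":1},{"tx":-0.023,"ty":0.001,"tz":0.0035,"ax":0,"ay":0,"az":-0.4,"fingers":1},{"tx":-0.032,"ty":0.001,"tz":0.0035,"ax":0,"ay":0,"az":-0.4,"fingers":1},{"tx":-0.04,"ty":0.001,"tz":0.0035,"ax":0,"ay":0,"az":-0.4,"fingers":1},{"tx":-0.047,"ty":0.001,"tz":0.0035,"ax":0,"ay":0,"az":-0.4,"fingers":1},{"tx":-0.052,"ty":0.001,"tz":0.0035,"ax":0,"ay":0,"az":-0.4,"fingers":1},{"tx":-0.055,"ty":0.001,"tz":0.0035,"ax":0,"ay":0,"az":-0.4,"fingers":1}])

```text
time: 7.35
position: [0.5055, -0.0319, 0.0232]
eef_rot: [-180.0, -0.0, -168.0]
force: [0.2, -0.3, 0.1]
finger_gap: 0.36
grasp_force: 29.3
```

Call:
carry_out(rows=[{"tx":0,"ty":0,"tz":0,"ax":0,"ay":0,"az":0,"fingers":1},{"tx":0,"ty":0,"tz":0,"ax":0,"ay":0,"az":0,"fingers":1},{"tx":0,"ty":0,"tz":0,"ax":0,"ay":0,"az":0,"fingers":1},{"tx":-0.001,"ty":0,"tz":0,"ax":0,"ay":0,"az":0,"fingers":1},{"tx":-0.002,"ty":0,"tz":0,"ax":0,"ay":0,"az":0,"fingers":1},{"tx":-0.003,"ty":0,"tz":0,"ax":0,"ay":0,"az":0,"fingers":1},{"tx":-0.004,"ty":0,"tz":0.0005,"ax":0,"ay":0,"az":0,"fingers":1},{"tx":-0.004,"ty":0,"tz":0.001,"ax":0,"ay":0,"az":0,"fingers":1},{"tx":-0.004,"ty":0,"tz":0.0015,"ax":0,"ay":0,"az":0,"fingers":1},{"tx":-0.004,"ty":0,"tz":0.0015,"ax":0,"ay":0,"az":0,"fingers":1}])

```text
time: 8.35
position: [0.509, -0.0312, 0.0217]
eef_rot: [-180.0, 0.0, -168.0]
force: [0.1, -0.7, 0.2]
finger_gap: 0.361
grasp_force: 29.3
```

```bash
python3 -c "
from h import *
delta(.51,-.03,.0215,192)
o=np.array([.593,-.0165]);y=np.radians(10);X=np.array([np.cos(y),np.sin(y)]);Y=np.array([-X[1],X[0]])
p=manip.get_state()['position'][:2]-o; print('grip',p@X,p@Y)
"
```

```text
t [-0.0012  0.001   0.0002] a [-0.001  0.003 -0.001] | pos [ 0.509  -0.0312  0.0217] rot [-1.8000e+02  1.0000e-02 -1.6801e+02] gap 0.361 gf 29.293684058275176 F [ 0.1 -0.7  0.2] time 8.35 j [  -6.3   11.3  122.3   -0.    46.3 -108.3]
grip -0.08525726940915519 7.940895324903468e-05
```

Call:
carry_out(rows=[{"tx":-0.001,"ty":0,"tz":0,"ax":0,"ay":0,"az":0,"fingers":1},{"tx":-0.002,"ty":0,"tz":0,"ax":0,"ay":0,"az":0,"fingers":1},{"tx":-0.003,"ty":0,"tz":0,"ax":0,"ay":0,"az":0,"fingers":1},{"tx":-0.003,"ty":0,"tz":0.0005,"ax":0,"ay":0,"az":0,"fingers":1},{"tx":-0.003,"ty":0,"tz":0.001,"ax":0,"ay":0,"az":0,"fingers":1},{"tx":-0.003,"ty":0,"tz":0.001,"ax":0,"ay":0,"az":0,"fingers":1},{"tx":-0.003,"ty":0,"tz":0.001,"ax":0,"ay":0,"az":0,"fingers":1},{"tx":-0.003,"ty":0,"tz":0.001,"ax":0,"ay":0,"az":0,"fingers":1},{"tx":-0.003,"ty":0,"tz":0.001,"ax":0,"ay":0,"az":0,"fingers":1},{"tx":-0.003,"ty":0,"tz":0.001,"ax":0,"ay":0,"az":0,"fingers":1}])

```text
time: 9.35
position: [0.5116, -0.0309, 0.0208]
eef_rot: [-180.0, -0.0, -168.0]
force: [-3.6, -3.5, 4.8]
finger_gap: 0.359
grasp_force: 29.1
```

The tube now touches the stop, one flank and the V bottom, all lightly. Release and rise.

Call:
carry_out(rows=[{"tx":0,"ty":0,"tz":0,"ax":0,"ay":0,"az":0,"fingers":0},{"tx":0,"ty":0,"tz":0,"ax":0,"ay":0,"az":0,"fingers":-0.3},{"tx":0,"ty":0,"tz":0,"ax":0,"ay":0,"az":0,"fingers":-0.5},{"tx":0,"ty":0,"tz":0,"ax":0,"ay":0,"az":0,"fingers":-0.5},{"tx":0,"ty":0,"tz":-0.01,"ax":0,"ay":0,"az":0,"fingers":-0.5},{"tx":0,"ty":0,"tz":-0.04,"ax":0,"ay":0,"az":0,"fingers":-0.5},{"tx":0,"ty":0,"tz":-0.08,"ax":0,"ay":0,"az":0,"fingers":-1},{"tx":0.01,"ty":0,"tz":-0.12,"ax":0,"ay":0,"az":0,"fingers":-1},{"tx":0.02,"ty":0,"tz":-0.16,"ax":0,"ay":0,"az":0,"fingers":-1},{"tx":0.03,"ty":0,"tz":-0.19,"ax":0,"ay":0,"az":0,"fingers":-1}])

```text
time: 10.35
position: [0.4831, -0.0369, 0.2144]
eef_rot: [-179.9, 0.2, -168.0]
force: [0.1, 0.2, 0.3]
finger_gap: 1.0
grasp_force: 0.0
```

```bash
python3 -c "
from h import *
for i in range(3): w=snap('wrist')
s=snap('side')
c=lambda im,b,f:cv2.resize(cv2.cvtColor(im[b[1]:b[3],b[0]:b[2]],cv2.COLOR_RGB2BGR),None,fx=f,fy=f,interpolation=cv2.INTER_CUBIC)
cv2.imwrite('pics/p5.png',np.hstack([c(w['pixels'],(200,180,440,480),1.5),c(s['pixels'],(350,235,470,370),3.34)[:450]]))
delta(.593,-.017,.2,230)
o=np.array([.593,-.0165]);y=np.radians(10);X=np.array([np.cos(y),np.sin(y)]);Y=np.array([-X[1],X[0]])
for p in((-.0895,0,.057),(-.0895,0,.023),(-.065,0,.054)):print(proj(w,np.r_[o+p[0]*X+p[1]*Y,p[2]]))
"
```

```text
t [-0.1116 -0.0034  0.0125] a [-0.022  0.03  -7.602] | pos [ 0.4831 -0.0368  0.2121] rot [-1.7995e+02  1.7000e-01 -1.6801e+02] gap 0.998 gf 0.0 F [ 0.  -0.5  0.3] time 10.55 j [  -7.3   -4.8  116.4    0.    68.2 -109.3]
(np.float64(317.7286391478367), np.float64(244.09287116699116))
(np.float64(317.8261516075711), np.float64(233.46640489513138))
(np.float64(316.7565525793675), np.float64(271.0874893130592))
```

View pics/p5.png

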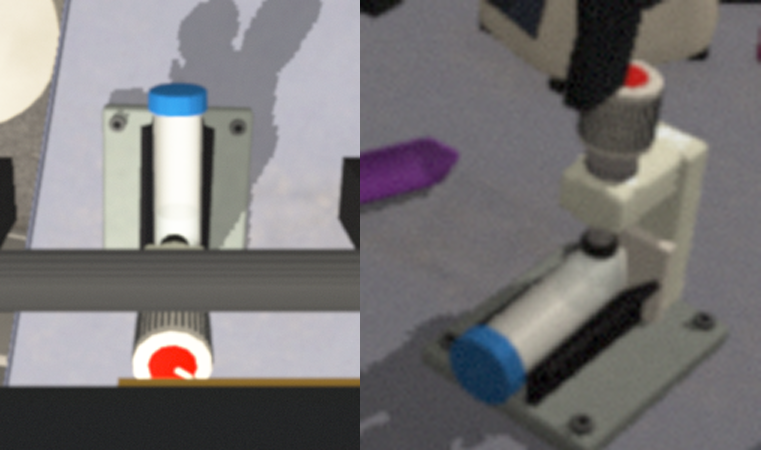

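The tube is lying in the V with its cap out over the front edge and the foot just above it. The thimble is untouched. Move above it at yaw 227°, which leaves the most room for clockwise turning.

Call:
carry_out(rows=[{"tx":-0.015,"ty":0,"tz":0,"ax":0,"ay":0,"az":-1,"fingers":-1},{"tx":-0.03,"ty":-0.001,"tz":0,"ax":0,"ay":0,"az":-2,"fingers":-1},{"tx":-0.05,"ty":-0.002,"tz":0,"ax":0,"ay":0,"az":-3,"fingers":-1},{"tx":-0.07,"ty":-0.003,"tz":0,"ax":0,"ay":0,"az":-4,"fingers":-1},{"tx":-0.09,"ty":-0.003,"tz":0,"ax":0,"ay":0,"az":-5,"fingers":-1},{"tx":-0.105,"ty":-0.003,"tz":0,"ax":0,"ay":0,"az":-6,"fingers":-1},{"tx":-0.1115,"ty":-0.003,"tz":0.005,"ax":0,"ay":0,"az":-7,"fingers":-1},{"tx":-0.1115,"ty":-0.003,"tz":0.01,"ax":0,"ay":0,"az":-7,"fingers":-1},{"tx":-0.1115,"ty":-0.003,"tz":0.0125,"ax":0,"ay":0,"az":-7,"fingers":-1},{"tx":-0.1115,"ty":-0.003,"tz":0.0125,"ax":0,"ay":0,"az":-7,"fingers":-1}])

```text
time: 11.55
position: [0.5908, -0.0165, 0.1964]
eef_rot: [179.9, -0.1, -133.1]
force: [-0.7, 0.6, 0.5]
finger_gap: 1.001
grasp_force: 0.0
```

```bash
python3 -c "
from h import *
delta(.593,-.0168,.12,227)
for i in range(2): snap('top')
delta(.593,-.0168,.12,227)
"
```

```text
t [-0.0015 -0.002   0.0764] a [ 0.03  -0.025 -0.017] | pos [ 0.5908 -0.0165  0.1964] rot [ 1.7985e+02 -1.2000e-01 -1.3309e+02] gap 1.001 gf 0.0 F [-0.7  0.6  0.5] time 11.55 j [  -4.     8.   105.    -0.    67.2 -140.9]
t [-0.001  -0.0013  0.0777] a [ 0.009 -0.007 -0.013] | pos [ 0.5915 -0.0166  0.1977] rot [ 1.7995e+02 -4.0000e-02 -1.3306e+02] gap 1.001 gf 0.0 F [-0.6 -0.1  0.5] time 11.65 j [  -4.     7.9  104.9   -0.    67.2 -141. ]
```

Call:
carry_out(rows=[{"tx":-0.0008,"ty":-0.001,"tz":0.01,"ax":0,"ay":0,"az":0,"fingers":-1},{"tx":-0.0008,"ty":-0.001,"tz":0.03,"ax":0,"ay":0,"az":0,"fingers":-1},{"tx":-0.0008,"ty":-0.001,"tz":0.05,"ax":0,"ay":0,"az":0,"fingers":-1},{"tx":-0.0008,"ty":-0.001,"tz":0.066,"ax":0,"ay":0,"az":0,"fingers":-1},{"tx":-0.0008,"ty":-0.001,"tz":0.075,"ax":0,"ay":0,"az":0,"fingers":-1},{"tx":-0.0008,"ty":-0.001,"tz":0.078,"ax":0,"ay":0,"az":0,"fingers":-1},{"tx":-0.0008,"ty":-0.001,"tz":0.078,"ax":0,"ay":0,"az":0,"fingers":-1},{"tx":-0.0008,"ty":-0.001,"tz":0.078,"ax":0,"ay":0,"az":0,"fingers":0},{"tx":-0.0008,"ty":-0.001,"tz":0.078,"ax":0,"ay":0,"az":0,"fingers":0.5},{"tx":-0.0008,"ty":-0.001,"tz":0.078,"ax":0,"ay":0,"az":0,"fingers":1}])

```text
time: 12.65
position: [0.5941, -0.0167, 0.1211]
eef_rot: [-179.9, 0.1, -133.0]
force: [0.6, 0.7, -0.3]
finger_gap: 0.752
grasp_force: 0.0
```

Call:
carry_out(rows=[{"tx":0,"ty":0,"tz":0,"ax":0,"ay":0,"az":0,"fingers":1},{"tx":0,"ty":0,"tz":0,"ax":0,"ay":0,"az":0,"fingers":1},{"tx":0,"ty":0,"tz":0,"ax":0,"ay":0,"az":0,"fingers":1},{"tx":0,"ty":0,"tz":0,"ax":0,"ay":0,"az":0,"fingers":1},{"tx":0,"ty":0,"tz":0,"ax":0,"ay":0,"az":0,"fingers":1},{"tx":0,"ty":0,"tz":0,"ax":0,"ay":0,"az":0,"fingers":1},{"tx":0,"ty":0,"tz":0,"ax":0,"ay":0,"az":0,"fingers":1},{"tx":0,"ty":0,"tz":0,"ax":0,"ay":0,"az":0.5,"fingers":1},{"tx":0,"ty":0,"tz":0,"ax":0,"ay":0,"az":1,"fingers":1},{"tx":0,"ty":0,"tz":0,"ax":0,"ay":0,"az":1.5,"fingers":1}])

```text
time: 13.65
position: [0.5936, -0.0168, 0.1202]
eef_rot: [-180.0, 0.0, -140.6]
force: [-0.5, 0.1, 0.3]
finger_gap: 0.377
grasp_force: 30.0
```

```bash
python3 -c "
from h import *
delta(.593,-.0168,.12,227); print(manip.get_state()['wrist_torque'])
"
```

```text
t [0.0005 0.0003 0.0002] a [-4.00e-03  1.00e-03 -1.52e+00] | pos [ 0.5936 -0.0168  0.1202] rot [-179.98    0.   -140.6 ] gap 0.377 gf 29.998563677072525 F [-0.5  0.1  0.3] time 13.65 j [  -4.    12.2  108.7   -0.    59.1 -133.4]
[-0.02141494 -0.05312554 -0.00089524]
```

The thimble is gripped (33 mm) with negligible side force. Turn clockwise.

Call:
carry_out(rows=[{"tx":0,"ty":0,"tz":0,"ax":0,"ay":0,"az":1.4,"fingers":1},{"tx":0,"ty":0,"tz":0,"ax":0,"ay":0,"az":2.8,"fingers":1},{"tx":0,"ty":0,"tz":0,"ax":0,"ay":0,"az":4.2,"fingers":1},{"tx":0,"ty":0,"tz":0,"ax":0,"ay":0,"az":5.6,"fingers":1},{"tx":0,"ty":0,"tz":0,"ax":0,"ay":0,"az":7,"fingers":1},{"tx":0,"ty":0,"tz":0,"ax":0,"ay":0,"az":8.4,"fingers":1},{"tx":0,"ty":0,"tz":0,"ax":0,"ay":0,"az":9.8,"fingers":1},{"tx":0,"ty":0,"tz":0,"ax":0,"ay":0,"az":11.2,"fingers":1},{"tx":0,"ty":0,"tz":0,"ax":0,"ay":0,"az":12.6,"fingers":1},{"tx":0,"ty":0,"tz":0,"ax":0,"ay":0,"az":14,"fingers":1}])

```text
time: 14.65
position: [0.5936, -0.0165, 0.1202]
eef_rot: [180.0, 0.0, 149.2]
force: [0.6, -0.1, -0.5]
finger_gap: 0.374
grasp_force: 30.0
```

```bash
python3 -c "
from h import *
delta(.593,-.0168,.12,0); print(manip.get_state()['wrist_torque'])
"
```

```text
t [ 0.0003 -0.0006  0.0002] a [ 3.0000e-03 -6.0000e-03  2.9841e+01] | pos [ 0.5936 -0.0165  0.1202] rot [1.7998e+02 1.0000e-02 1.4921e+02] gap 0.374 gf 29.995068479329348 F [ 0.6 -0.1 -0.5] time 14.65 j [ -4.   12.2 108.7   0.   59.1 -63.2]
[ 0.07016321 -0.14332345  0.00996389]
```

Call:
carry_out(rows=[{"tx":0,"ty":0,"tz":0,"ax":0,"ay":0,"az":1.4,"fingers":1},{"tx":0,"ty":0,"tz":0,"ax":0,"ay":0,"az":2.8,"fingers":1},{"tx":0,"ty":0,"tz":0,"ax":0,"ay":0,"az":4.2,"fingers":1},{"tx":0,"ty":0,"tz":0,"ax":0,"ay":0,"az":5.6,"fingers":1},{"tx":0,"ty":0,"tz":0,"ax":0,"ay":0,"az":7,"fingers":1},{"tx":0,"ty":0,"tz":0,"ax":0,"ay":0,"az":8.4,"fingers":1},{"tx":0,"ty":0,"tz":0,"ax":0,"ay":0,"az":9.8,"fingers":1},{"tx":0,"ty":0,"tz":0,"ax":0,"ay":0,"az":11.2,"fingers":1},{"tx":0,"ty":0,"tz":0,"ax":0,"ay":0,"az":12.6,"fingers":1},{"tx":0,"ty":0,"tz":0,"ax":0,"ay":0,"az":14,"fingers":1}])

```text
time: 15.65
position: [0.5938, -0.0164, 0.1203]
eef_rot: [180.0, -0.0, 79.2]
force: [2.2, 0.6, -0.3]
finger_gap: 0.378
grasp_force: 30.0
```

```bash
python3 -c "
from h import *
delta(.593,-.0168,.12,0); print(manip.get_state()['wrist_torque'])
"
```

```text
t [-0.0005 -0.0008  0.0003] a [ 4.0000e-03 -1.1000e-02  1.5843e+01] | pos [ 0.5938 -0.0164  0.1203] rot [ 1.7995e+02 -3.0000e-02  7.9220e+01] gap 0.378 gf 29.994587246328592 F [ 2.2  0.6 -0.3] time 15.65 j [ -4.   12.2 108.7   0.   59.1   6.8]
[-0.04008678 -0.15631539  0.08274773]
```

The wrist torque is 0.083 N m, so the ratchet is slipping. Turning 70° more guarantees over 0.785 rad of slip.

Call:
carry_out(rows=[{"tx":0,"ty":0,"tz":0,"ax":0,"ay":0,"az":1.5,"fingers":1},{"tx":0,"ty":0,"tz":0,"ax":0,"ay":0,"az":3,"fingers":1},{"tx":0,"ty":0,"tz":0,"ax":0,"ay":0,"az":4.5,"fingers":1},{"tx":0,"ty":0,"tz":0,"ax":0,"ay":0,"az":6,"fingers":1},{"tx":0,"ty":0,"tz":0,"ax":0,"ay":0,"az":7.5,"fingers":1},{"tx":0,"ty":0,"tz":0,"ax":0,"ay":0,"az":9,"fingers":1},{"tx":0,"ty":0,"tz":0,"ax":0,"ay":0,"az":10.5,"fingers":1},{"tx":0,"ty":0,"tz":0,"ax":0,"ay":0,"az":12,"fingers":1},{"tx":0,"ty":0,"tz":0,"ax":0,"ay":0,"az":13.5,"fingers":1},{"tx":0,"ty":0,"tz":0,"ax":0,"ay":0,"az":14,"fingers":1}])

```text
time: 16.65
position: [0.594, -0.0167, 0.1203]
eef_rot: [180.0, -0.1, 9.3]
force: [2.0, -0.2, -0.7]
finger_gap: 0.377
grasp_force: 30.0
```

```bash
python3 -c "
from h import *
delta(.593,-.0168,.12,0); print(manip.get_state()['wrist_torque'])
s=snap('side'); s=snap('side')
cv2.imwrite('pics/p6.png',cv2.resize(cv2.cvtColor(s['pixels'][235:375,350:490],cv2.COLOR_RGB2BGR),None,fx=4,fy=4,interpolation=cv2.INTER_CUBIC))
"
```

```text
t [-0.001  -0.      0.0003] a [ 0.002 -0.014  1.859] | pos [ 0.594  -0.0167  0.1203] rot [ 1.7998e+02 -7.0000e-02  9.2900e+00] gap 0.377 gf 29.9991412460804 F [ 2.  -0.2 -0.7] time 16.65 j [ -4.   12.2 108.7   0.   59.1  76.7]
[-0.10713388 -0.14830359  0.10655528]
```

Still slipping at about 0.1 N m. Let go and rise.

Call:
carry_out(rows=[{"tx":0,"ty":0,"tz":0,"ax":0,"ay":0,"az":0.014,"fingers":0},{"tx":0,"ty":0,"tz":0,"ax":0,"ay":0,"az":0,"fingers":-0.5},{"tx":0,"ty":0,"tz":0,"ax":0,"ay":0,"az":0,"fingers":-1},{"tx":0,"ty":0,"tz":0,"ax":0,"ay":0,"az":0,"fingers":-1},{"tx":0,"ty":0,"tz":0,"ax":0,"ay":0,"az":0,"fingers":-1},{"tx":0,"ty":0,"tz":-0.02,"ax":0,"ay":0,"az":0,"fingers":-1},{"tx":0,"ty":0,"tz":-0.05,"ax":0,"ay":0,"az":0,"fingers":-1},{"tx":0,"ty":0,"tz":-0.08,"ax":0,"ay":0,"az":0,"fingers":-1},{"tx":0,"ty":0,"tz":-0.11,"ax":0,"ay":0,"az":0,"fingers":-1},{"tx":0,"ty":0,"tz":-0.12,"ax":0,"ay":0,"az":0,"fingers":-1}])

```text
time: 17.75
position: [0.5954, -0.0168, 0.2442]
eef_rot: [179.9, -0.3, 9.5]
force: [1.0, -1.0, 0.4]
finger_gap: 0.998
grasp_force: 0.0
```

Call:
carry_out(rows=[{"tx":-0.015,"ty":0,"tz":0,"ax":0,"ay":0,"az":0,"fingers":-1},{"tx":-0.035,"ty":0,"tz":0,"ax":0,"ay":0,"az":0,"fingers":-1},{"tx":-0.055,"ty":0,"tz":0,"ax":0,"ay":0,"az":0,"fingers":-1},{"tx":-0.075,"ty":0,"tz":0,"ax":0,"ay":0,"az":0,"fingers":-1},{"tx":-0.095,"ty":0,"tz":0,"ax":0,"ay":0,"az":0,"fingers":-1},{"tx":-0.11,"ty":0,"tz":0,"ax":0,"ay":0,"az":0,"fingers":-1},{"tx":-0.12,"ty":0,"tz":0,"ax":0,"ay":0,"az":0,"fingers":-1},{"tx":-0.12,"ty":0,"tz":0,"ax":0,"ay":0,"az":0,"fingers":-1},{"tx":-0.12,"ty":0,"tz":0,"ax":0,"ay":0,"az":0,"fingers":-1},{"tx":-0.12,"ty":0,"tz":0,"ax":0,"ay":0,"az":0,"fingers":-1}])

```text
time: 18.75
position: [0.4758, -0.0364, 0.2403]
eef_rot: [180.0, -0.0, 9.5]
force: [-0.1, 0.5, -0.7]
finger_gap: 1.0
grasp_force: 0.0
```

```bash
python3 -c "
from h import *
s=snap('side'); t=snap('wrist')
c=lambda im,b,f:cv2.resize(cv2.cvtColor(im[b[1]:b[3],b[0]:b[2]],cv2.COLOR_RGB2BGR),None,fx=f,fy=f,interpolation=cv2.INTER_CUBIC)
cv2.imwrite('pics/p7.png',np.hstack([c(s['pixels'],(360,235,480,370),3.34)[:450],c(t['pixels'],(200,180,440,480),1.5)]))
delta(.5,0,.2,0)
"
```

```text
t [ 0.03   -0.0319  0.0402] a [-0.000e+00 -1.000e-03  1.902e+00] | pos [ 0.4757 -0.0364  0.2402] rot [180.    -0.     9.51] gap 1.001 gf 0.0 F [-0.3 -0.6 -0.3] time 18.85 j [ -7.4  -6.8 115.2   0.   71.6  73.1]
```

View pics/p7.png

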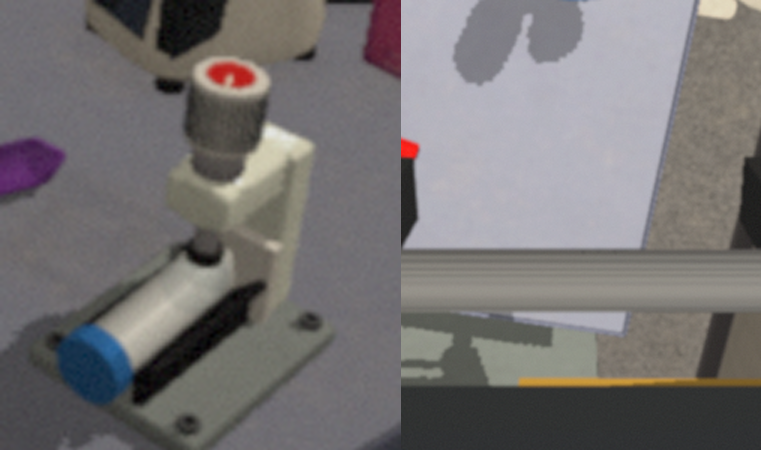

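The foot is down on the tube, the tube lies in the V, and the thimble's white line has turned to the near side. The robot is clear, so I'm handing in.

```bash
python3 -c "
from cell import close_job
print(close_job())"
```

```text
the job is handed in; nothing more can be done
None
```

I've handed the job in, and no verdict came back: the tube lies in the V against the end stop, the foot is down on it, the ratchet slipped for roughly another 70° (just over 1.2 rad), and the arm is clear.

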